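Clear the notions box, try its lid, free the catch and hold the lid open

TASK

Take the pattern weight off the lid of the notions box, set it down flat in the round well of its wooden rest and let go of it. Then, before touching the slide latch, lift the lid gently by its bar to feel whether it is caught; if it stops after a few millimetres, push the latch's thumb piece left to its far stop and lift again. Finish holding the lid by its bar, still, about 40 degrees open, without letting go, and leave the other things on the table where they are.

Things in the scene. Friction and masses are not known exactly. Their poses are not given: they have to be found in the camera images.
- kit_box: Beech notions box fixed to the table, 162 x 244 x 70 mm (x, y, z), with a flat wooden lid whose top is 70 mm above the table. Origin: on the table under the box's middle; box x runs from its front to its hinged back, y to its left (seen from the robot), z up.
- case_top (a point): Middle of the top of the dark steel lock case screwed on the box's front: 42 x 130 mm, its top 69 mm above the table, spanning box x -118 to -76 and y -30 to +100 mm. 
- lid_hinge (a point): Middle of the lid's hinge axis at the back of the box, at box (78, 0, 64) mm; the axis runs along box y. The lid's front rises as it opens.
- kit_box_lid (a joint): Lid angle in rad: 0 shut, positive open (up to 1.83). It falls shut when let go half open. If the latch has it caught it rises about 0.045 rad (7 mm at the front), then stops hard; if not, it comes up freely (3 N at the bar). Whether it is caught cannot be seen from outside.
- bar_grip (a point): Middle of the lid's steel bar handle, a round bar 10 mm thick and 90 mm long along box y, its axis 30 mm above the lid, on two posts at its ends (76 mm clear between them). At box (-46, 0, 100) mm with the lid shut: 124 mm in front of the hinge axis and 36 mm above it; it turns with the lid. A round bar: it can turn in the jaws.
- thumb_grip (a point): Middle of the slide latch's thumb piece, an upright steel block 18 x 10 x 30 mm (box x, y, z) standing on the lock case, its top 31 mm above the case; at box (-97, 60, 86) mm when the latch is home. It slides 20 mm towards box +y to its stop, against about 3 N of friction, and stays where it is left.
- latch (a joint): Slide latch position in m: 0 home (as it starts), 0.020 at its stop towards box +y. Fully slid it always frees the lid.
- strike (a point): Middle of the top of the steel strike plate on the lid's front edge (36 mm wide, 73 mm above the table, box x -106 to -56 mm). It reaches over the lock case, hides a hook that goes down into it, and turns with the lid. Pulling a caught hook against the latch with more than 60 N counts as forcing the lid.
- weight_mid (a point): Middle (half-way up) of the cast-iron pattern weight that stands on the lid behind the bar: round foot 72 mm across, 52 mm high, with a grip knob 26 mm across that takes up the top 21 mm; about 0.6 kg. z up.
- rest_well (a point): Centre of the floor of the round well in the wooden rest: a fixed block 112 x 112 x 22 mm on the table, to the left of the box; the well is 78 mm across and 12 mm deep, its floor 10 mm above the table.
- tin: Bystander: round bobbin tin, 90 mm across, 38 mm high, origin at the centre of its underside.
- spool: Bystander: thread spool standing up, 34 mm across, 45 mm high, origin at the centre of its underside.
- tape_measure: Bystander: rolled-up tape measure lying flat, 45 mm across, 16 mm high, origin at the centre of its underside.
There are look-alikes about, which are no part of the job. Leave any purple look-alike of the part that bears weight_mid alone. Of the things that look like the part that bears rest_well, the smaller one is meant.

How it is judged:
By the outcome, as a careful person would: the job done as asked, in the order asked, and still so for the second after the job is handed in, while the arm keeps its last pose, push and grip.
It also fails if it takes over 67 s, if anything falls off the work surface, if the arm or the gripper's body presses on something with over 40 N, if the wrist force passes 120 N, or if a joint passes its speed limit or range.

ROBOT

A 6-joint arm with a two-finger parallel gripper is mounted at the origin on a cart in front of the work surface, level with it; the furniture and walls round the work are solid. World frame = base frame: x ahead of the robot, y to its left, z up, the work surface at z = 0. Lengths are in mm, angles in degrees, forces in N, time in s.
With the tool pointing down it reaches from about 350 to 850 mm from the base axis. Payload 8.1 kg.
Tool frame: the origin (TCP) lies at the centre of the arm's flange, where the gripper is bolted on; the fingertips stand 173 mm ahead of it and the grasp point (between the pads) lies 155 mm ahead of it; z points along the fingers, y is the line along which they close (so a half turn about z gives the same grasp; the last joint's range is limited). The gripper opens to 85 mm and grips with 20 to 120 N. Pads are 22 mm wide; open, the fingers measure 114 mm over their backs; the gripper's body (76 mm by 85 mm) begins 54 mm behind the grasp point. The pads swing forward as they close: fully open they stand 13 mm farther back than shut.
Start: joints at [-4.893, 7.471, 85.268, -0, 87.261, -4.893], TCP at [600.006, 0.022, 404.692] pointing down, gripper open.
Joint ranges: [-169.43, 169.43], [-51.17, 129.36], [1.28, 143.12], [-76.62, 256.62], [0, 156.53], [-152.29, 152.29]. Speed limits (degrees/s): [136.94, 136.94, 159.86, 180, 180, 180].

INTERFACE

Orientations are given as [roll, pitch, yaw] about the fixed x, y, z axes, in that order (R = Rz(yaw) Ry(pitch) Rx(roll)).
In Python, from bench import * gives the robot as it stands.
- The arm moves only by the shell command python3 -m jog 'ROWS' [FORCE]. ROWS is text: rows parted by semicolons, each of 7 numbers parted by spaces: the shift along the tool's x, y, z scaled (see below), then the turn, a rotation vector about the tool's x, y, z scaled (see below), then the closure, from -1 (fully open) to 1 (shut). In form: tx ty tz wx wy wz hand; .... A call has 1 to 5 rows; each row shifts and turns the commanded pose from where the row before left it, along the tool's axes as they then stand; what a row does not reach is not made up. The controller multiplies each number of a shift by 0.1 m and each number of a turn by 60 degrees. A row lasts 1/8 s, in which the tool goes at most 62.5 mm and 10.7 degrees, less where a joint would pass 70% of its speed; a pose out of reach is approached as far as the arm can. A call with a number of a shift or a turn outside -1 to 1 is refused whole. A call with a gripper value outside its range is refused whole. The fingers move at their own pace and stop on an object; FORCE is the grip in N (left out, the last holds). Time passes only in rows, so rows that do not move let the fingers close. It gives the time, the measured TCP pose, the force, the opening and the grip force at its end, in the units of the state.
- sense(): the state, without advancing time (a new reading comes with each control period).
- snapshot(name): name is "scene" or "side" or "wrist"; returns a dict with "img" (400x640x3 uint8, red, green, blue), "fx", "fy", "cx", "cy" (pixels), "extrinsics" (4x4, takes a point from camera to world coordinates). Camera axes: x right, y down, z forward; pixel columns grow to the right and rows downward; lengths in mm; the calibration is good to about 2 mm. A picture is of the moment at which its call begins. There is no depth.
- hand_in(): hands the job in; it is judged then, once.
The state is a dict: "time": time; "joint_pos": joint angles; "qd": joint speeds; "joint_efforts": joint torques, N m; "tool_pos": TCP position; "tcp_rot": TCP orientation; "ft_force": force on the tool from outside, world axes, zero at the start; "wrist_torque": the same for the moment, N m; "finger_gap": finger opening in mm; "grip_force": force on a finger pad.
Only numpy, scipy, OpenCV 4.12 (cv2) and the standard library are available. Lean on these libraries where they do the work, as an engineer would, in place of code of your own. Each camera call takes 0.05 s, during which the arm holds its last target. There are 200 camera calls.

## Working session

There is one attempt and no reset: what is moved stays moved. The work goes in short steps, Python scripts to look and compute and a shell command to move; the robot and the scene stay as the last step left them, time stands still between calls to the robot, and variables do not carry over. Pictures are saved under pics/ and viewed, at most 10 in all, crops included, and the job is handed in when it is done.

```bash
mkdir -p pics; cat > h.py <<'E'
from bench import *
import numpy as np, cv2
def save(name,fn):
    s=snapshot(name); cv2.imwrite('pics/'+fn+'.png',s['img'][:,:,::-1]); np.save('pics/'+fn+'.npy',s,allow_pickle=True); return s
def load(fn): return np.load('pics/'+fn+'.npy',allow_pickle=True).item()
def ray(s,u,v,z):
    E=np.array(s['extrinsics']); d=E[:3,:3]@[(u-s['cx'])/s['fx'],(v-s['cy'])/s['fy'],1]; o=E[:3,3]
    return np.round(o+d*(z-o[2])/d[2],1)
def proj(s,p):
    E=np.array(s['extrinsics']); c=E[:3,:3].T@(np.array(p)-E[:3,3]); return np.round([s['fx']*c[0]/c[2]+s['cx'],s['fy']*c[1]/c[2]+s['cy']],1)
E
python3 - <<'E'
from h import *
for n in ['scene','side','wrist']:
    s=save(n,n+'0'); print(n,np.round(s['extrinsics'],2).tolist(),s['fx'])
print(sense())
E
```

```text
scene [[0.81, -0.34, 0.47, -151.18], [-0.58, -0.44, 0.68, -810.01], [-0.02, -0.83, -0.56, 871.05], [0.0, 0.0, 0.0, 1.0]] 390.2086246815627
side [[-1.0, -0.03, 0.04, 453.38], [-0.05, 0.55, -0.84, 1125.82], [0.0, -0.84, -0.55, 730.91], [0.0, 0.0, 0.0, 1.0]] 415.51294138313693
wrist [[1.0, -0.0, -0.0, 599.08], [-0.0, -0.95, -0.31, 80.19], [-0.0, 0.31, -0.95, 373.05], [0.0, 0.0, 0.0, 1.0]] 284.50914004550646
{'time': 0.15, 'joint_pos': array([-4.89220068e+00,  7.50709982e+00,  8.53148335e+01,  7.18379342e-04,
        8.72630480e+01, -4.89185622e+00]), 'qd': array([-0.06475307, -0.14151324, -0.18739999, -0.05472634, -0.01551085,
        0.05821021]), 'joint_efforts': array([ 1.01583330e-03, -5.70061326e+01, -5.01160097e+01, -1.39109225e-04,
        9.69119486e-03, -7.10949371e-05]), 'tool_pos': array([5.99824278e+02, 4.87829777e-02, 4.03866180e+02]), 'tcp_rot': array([-1.79915389e+02, -7.96169809e-03,  8.99996148e+01]), 'ft_force': array([ 0.235505  ,  0.23931538, -1.36867876]), 'wrist_torque': array([-0.02597356,  0.01195116,  0.05590367]), 'grip_force': 0.0, 'finger_gap': 85.37983108764857}
```

View pics/scene0.png

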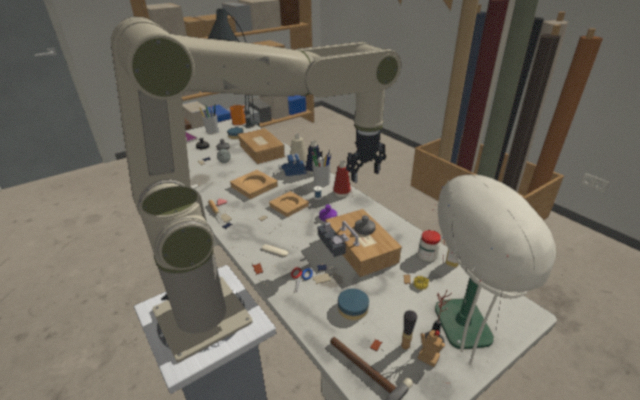

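View pics/wrist0.png

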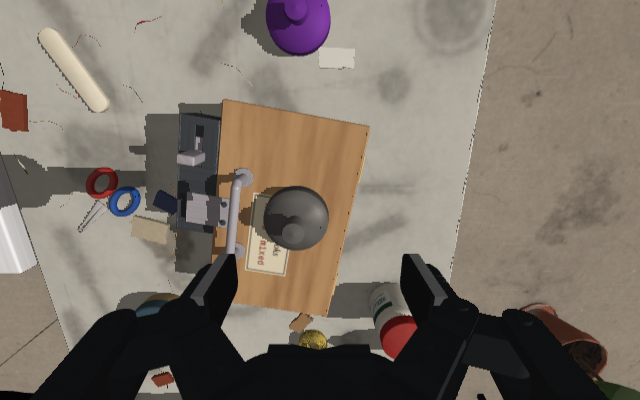

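View pics/side0.png

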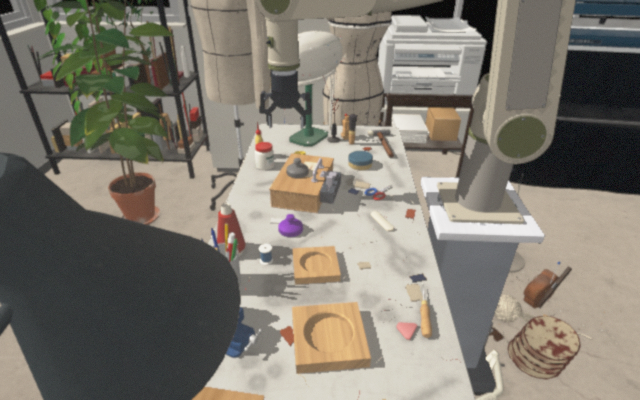

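The scene view shows the box at (360,240), with the weight at (365,226) and the purple look-alike at (328,212). The wrist view shows the lid corners at (222,100), (368,126) and (327,317), the weight at (296,218), the thumb piece at (191,157) and the bar from (245,177) to (235,250). The side view shows the small rest at (317,264); the big rest at (330,335) is the decoy.

```bash
python3 - <<'E'
from h import *
s=load('wrist0'); im=s['img'].astype(int)
for n,u,v,z in [('FLc',222,100,70),('BLc',368,126,70),('BRc',327,317,70),('barL',245,177,105),('barR',235,250,105),('thumb',191,157,100),('foot',297,218,82),('knobtop',291,232,122)]: print(n,ray(s,u,v,z))
# dark weight mask
roi=np.zeros(im.shape[:2],np.uint8); roi[170:262,255:340]=255
m=((im.max(2)<115)&((im.max(2)-im.min(2))<25)).astype(np.uint8)*255&roi
m=cv2.morphologyEx(m,cv2.MORPH_OPEN,np.ones((5,5)))
c=max(cv2.findContours(m,0,2)[0],key=cv2.contourArea); (u,v),r=cv2.minEnclosingCircle(c); print('weight',u,v,r,ray(s,u,v,80),ray(s,u+r,v,80)-ray(s,u-r,v,80))
s=load('side0'); h=cv2.cvtColor(s['img'],cv2.COLOR_RGB2HSV)
m=cv2.inRange(h,(5,70,80),(25,255,255)); m[:240]=0;m[295:]=0;m[:,:285]=0;m[:,350:]=0
c=max(cv2.findContours(m,0,2)[0],key=cv2.contourArea); q=cv2.convexHull(c)[:,0]
print(cv2.boundingRect(c)); P=np.array([ray(s,a,b,22)[:2] for a,b in q]); print(cv2.minAreaRect(P.astype(np.float32)))
print('well',ray(s,317,263,22))
E
```

```text
FLc [501.5  87.2  70. ]
BLc [649.7  61.7  70. ]
BRc [ 609.4 -177.9   70. ]
barL [527.6  16.2 105. ]
barR [510.7 -62.5 105. ]
thumb [475.9  34.7 100. ]
foot [574.9 -35.5  82. ]
knobtop [572.1 -34.1 122. ]
weight 290.0 217.0 38.07896423339844 [567.  -35.1  80. ] [84.2  0.   0. ]
(292, 246, 49, 38)
((495.1186828613281, 339.63201904296875), (113.82695770263672, 133.59397888183594), 8.606053352355957)
well [491.5 337.4  22. ]
```

```bash
python3 -m jog '-0.18 -0.14 0.2 0 0 -0.16667 -1; -0.12 -0.18 0.2 0 0 -0.16667 -1; 0 0 0.1 0 0 -0.16667 -1; 0 0 0.1 0 0 -0.16667 -1; 0 0 0 0 0 -0.16667 -1'; python3 -m jog '0 0 0 0 0 -0.16667 -1; 0 0 0 0 0 -0.16667 -1; 0 0 0 0 0 -0.16667 -1;0 0 0 0 0 0 -1;0 0 0 0 0 0 -1'
python3 - <<'E'
from h import *
s=save('wrist','w1'); print(np.round(s['extrinsics'],2).tolist())
E
```

```text
time: 0.78
tool_pos: [569.8, -32.9, 343.1]
tcp_rot: [-179.9, -0.1, 140.3]
ft_force: [0.2, 0.4, -0.3]
finger_gap: 85.2
grip_force: 0.0
time: 1.4
tool_pos: [570.3, -32.9, 344.5]
tcp_rot: [-180.0, -0.0, 169.8]
ft_force: [1.4, -0.1, 0.8]
finger_gap: 85.4
grip_force: 0.0
[[0.18, 0.94, 0.31, 491.26], [0.98, -0.17, -0.06, -18.26], [-0.0, 0.31, -0.95, 313.83], [0.0, 0.0, 0.0, 1.0]]
```

View pics/w1.png

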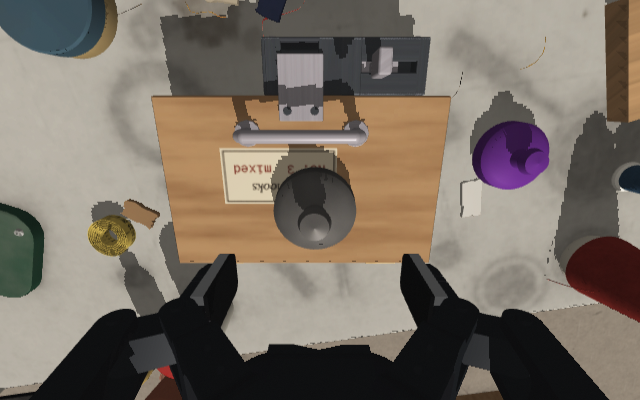

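The wrist view shows the bar from (236,133) to (365,133), the knob at (314,224), the thumb piece at (382,62), and lid corners at (152,96), (450,96), (430,263) and (180,263).

```bash
python3 - <<'E'
from h import *
s=load('w1')
for n,u,v,z in [('FL',450,96,70),('FR',152,96,70),('BL',430,263,70),('BR',180,263,70),('barL',366,131,100),('barR',235,133,100),('barm',300,136,103),('thumbtop',386,50,100),('foot',315,212,82),('knob',314,222,118)]: print(n,ray(s,u,v,z))
E
```

```text
FL [501.6  87.4  70. ]
FR [ 458.8 -148.7   70. ]
BL [652.   62.6  70. ]
BR [ 608.7 -176.4   70. ]
barL [513.6  13.  100. ]
barR [497.9 -81.8 100. ]
barm [508.3 -35.1 103. ]
thumbtop [463.2  33.  100. ]
foot [575.8 -36.7  82. ]
knob [570.3 -36.  118. ]
```

```bash
python3 -m jog '-0.02 -0.03 0.25 0 0 0 -1; 0 0 0.25 0 0 0 -1; 0 0 0.2 0 0 0 -1; 0 0 0 0 0 0 -1; 0 0 0 0 0 0 1' 40; python3 -m jog '0 0 0 0 0 0 1;0 0 0 0 0 0 1;0 0 0 0 0 0 1;0 0 0 0 0 0 1;0 0 0 0 0 0 1' 60; python3 - <<'E'
from h import *
s=save('wrist','w2')
E
```

```text
time: 2.08
tool_pos: [572.2, -36.3, 275.6]
tcp_rot: [180.0, 0.1, 170.0]
ft_force: [0.7, -0.1, 0.2]
finger_gap: 69.9
grip_force: 0.0
time: 2.7
tool_pos: [572.1, -36.1, 275.7]
tcp_rot: [180.0, 0.1, 170.0]
ft_force: [-1.6, 1.0, 5.6]
finger_gap: 20.3
grip_force: 58.8
```

View pics/w2.png

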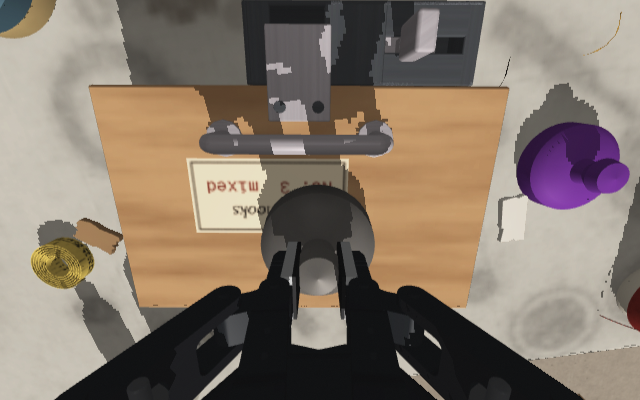

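The pads are on the upper part of the knob: the gap is 20.3 against a 26 mm knob at (318,275). I'll regrip lower.

```bash
python3 -m jog '0 0 0 0 0 0 0; 0 0 0 0 0 0 0; 0 0 0.05 0 0 0 0; 0 0 0.04 0 0 0 0;0 0 0 0 0 0 0'; python3 -m jog '0 0 0 0 0 0 1;0 0 0 0 0 0 1;0 0 0 0 0 0 1;0 0 0 0 0 0 1;0 0 0 0 0 0 1' 60
```

```text
time: 3.38
tool_pos: [571.8, -36.3, 265.6]
tcp_rot: [-180.0, -0.0, 170.0]
ft_force: [-0.5, 0.5, 3.4]
finger_gap: 42.6
grip_force: 1.6
time: 4.0
tool_pos: [573.3, -36.7, 269.9]
tcp_rot: [-179.9, 0.3, 170.0]
ft_force: [-5.5, 0.0, 24.7]
finger_gap: 21.1
grip_force: 61.2
```

```bash
python3 -m jog '0 0 -0.04 0 0 0 1;0 0 0 0 0 0 1;0 0 -0.1 0 0 0 1;0 0 -0.1 0 0 0 1;0 0 0 0 0 0 1' 60; python3 - <<'E'
from h import *
s=save('wrist','w3')
E
```

```text
time: 4.62
tool_pos: [571.9, -36.1, 290.0]
tcp_rot: [180.0, 0.0, 170.0]
ft_force: [-0.5, 0.3, -6.3]
finger_gap: 20.8
grip_force: 61.5
```

View pics/w3.png

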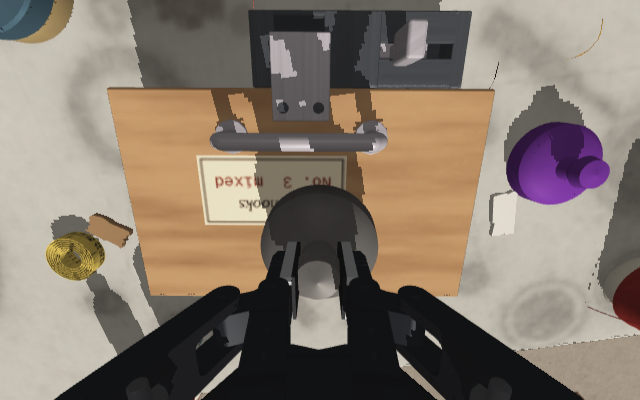

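The weight hangs level from the pads, with the fingers at (290,270) and (350,270). Next I'll carry it towards the rest.

```bash
python3 -m jog '0 0 -0.25 0 0 0 1;0 0 -0.25 0 0 0 1;0.15 0.3 0 0 0 0 1;0.15 0.4 0 0 0 0 1;0.15 0.4 0 0 0 0 1' 60; python3 -m jog '0.15 0.4 0 0 0 0 1;0.15 0.4 0 0 0 0 1;0.15 0.4 0 0 0 0 1;0.15 0.3 0 0 0 0 1;0.15 0.2 0 0 0 0 1'; python3 -m jog '0 0 0 0 0 0 1;0 0 0 0 0 0 1;0 0 0 0 0 0 1'; python3 - <<'E'
from h import *
s=save('wrist','w4');print(np.round(s['extrinsics'],2).tolist())
print(proj(s,(492,338,22)))
E
```

```text
time: 5.3
tool_pos: [546.0, 80.9, 339.0]
tcp_rot: [-180.0, -0.1, 170.0]
ft_force: [-0.6, 0.2, -6.3]
finger_gap: 20.1
grip_force: 61.8
time: 5.92
tool_pos: [501.4, 261.8, 338.8]
tcp_rot: [-180.0, -0.1, 170.1]
ft_force: [0.5, -0.7, -6.9]
finger_gap: 20.6
grip_force: 61.8
time: 6.3
tool_pos: [502.5, 259.6, 339.4]
tcp_rot: [-180.0, -0.0, 169.9]
ft_force: [-0.1, -0.1, -7.3]
finger_gap: 20.4
grip_force: 62.1
[[0.18, 0.94, 0.31, 423.44], [0.98, -0.17, -0.06, 274.04], [-0.0, 0.31, -0.95, 308.76], [0.0, 0.0, 0.0, 1.0]]
[392.3 165.4]
```

View pics/w4.png

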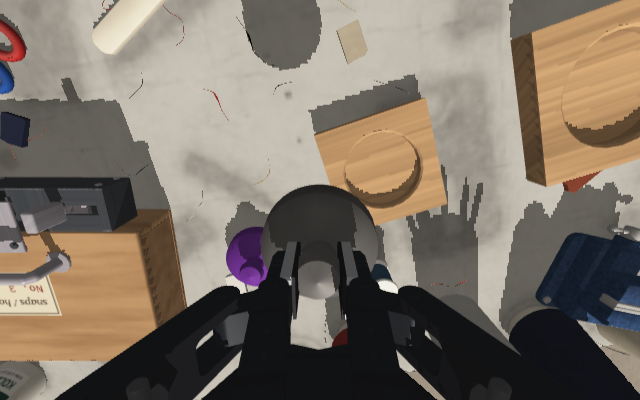

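The small rest's block has corners at (316,135), (426,97) and (447,203). Its well rim spans u 344–422 and v 130–208, centre about (383,168).

```bash
python3 - <<'E'
from h import *
s=load('w4')
for u,v in [(383,168),(344,168),(422,168),(383,130),(383,207),(316,135),(426,97),(447,203)]: print(u,v,ray(s,u,v,22))
a=ray(s,316,135,22);b=ray(s,447,203,22);print('diag mid',(a+b)/2,np.linalg.norm(a-b))
# weight in hand: foot outline centre check
S=load('side0')
print(ray(S,317,263,22), 'tool', np.round(sense()['tool_pos'],1))
for u,v,z in [(319,186,150),(262,240,150),(377,240,150)]: print(ray(s,u,v,z))
E
```

```text
383 168 [493.  328.4  22. ]
344 168 [486.  289.2  22. ]
422 168 [500.  367.6  22. ]
383 130 [455.3 332.4  22. ]
383 207 [535.2 323.9  22. ]
316 135 [448.5 266.8  22. ]
426 97 [432.1 375.8  22. ]
447 203 [542.6 391.4  22. ]
diag mid [495.55 329.1   22.  ] 156.14086588718533
[491.5 337.4  22. ] tool [502.6 259.6 339.5]
[466.  266.6 150. ]
[493.7 226.1 150. ]
[506.1 295.7 150. ]
```

```bash
python3 -m jog '0.1 0.3 0 0 0 0 1;0.093 0.368 0 0 0 0 1;0 0 0.3 0 0 0 1;0 0 0.3 0 0 0 1;0 0 0.3 0 0 0 1'; python3 -m jog '0 0 0.15 0 0 0 1;0 0 0 0 0 0 1; 0 0 0 0 0 0 1'; python3 - <<'E'
from h import *
s=save('wrist','w5'); t=np.array(sense()['tool_pos']); print(t)
E
```

```text
time: 6.98
tool_pos: [495.2, 329.0, 248.8]
tcp_rot: [180.0, 0.0, 170.0]
ft_force: [0.9, -0.1, -6.4]
finger_gap: 20.5
grip_force: 62.3
time: 7.35
tool_pos: [495.6, 329.7, 236.3]
tcp_rot: [179.9, 0.1, 170.0]
ft_force: [0.4, -0.4, -6.7]
finger_gap: 20.3
grip_force: 62.4
[495.72580164 329.81899511 236.62534739]
```

View pics/w5.png

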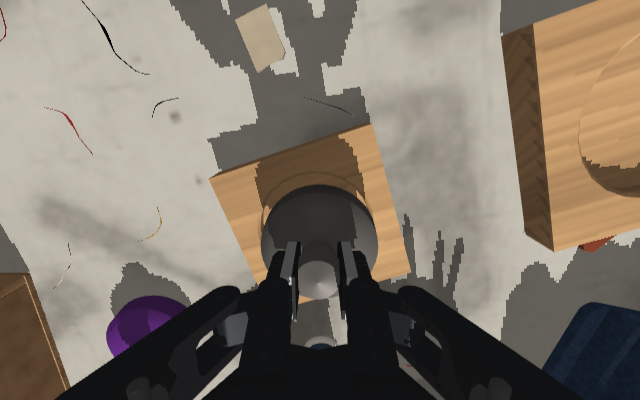

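The well rim is visible around the foot, from about u 263 to 372 with its top at v 171. The weight spans u 261 to 377, so it is well centred sideways.

```bash
python3 - <<'E'
from h import *
s=load('w5')
p=ray(s,317,171,22); print('rim front',p,'centre est',p+39*np.array([.985,-.174,0]))
E
python3 -m jog '0 0 0.08 0 0 0 1;0 0 0.07 0 0 0 1;0 0 0.05 0 0 0 1;0 0 0 0 0 0 1'
```

```text
rim front [456.  336.3  22. ] centre est [494.415 329.514  22.   ]
time: 7.9
tool_pos: [494.4, 329.3, 213.8]
tcp_rot: [-179.9, -0.1, 170.0]
ft_force: [-0.2, -0.2, -5.9]
finger_gap: 20.5
grip_force: 62.4
```

```bash
python3 -m jog '0 0 0.03 0 0 0 1;0 0 0.02 0 0 0 1;0 0 0 0 0 0 1'
```

```text
time: 8.28
tool_pos: [495.3, 329.9, 211.4]
tcp_rot: [179.9, 0.1, 170.0]
ft_force: [-3.4, -2.7, 5.2]
finger_gap: 20.4
grip_force: 64.2
```

```bash
python3 -m jog '0 0 0 0 0 0 -1;0 0 0 0 0 0 -1;0 0 0 0 0 0 -1;0 0 0 0 0 0 -1;0 0 0 0 0 0 -1'; python3 -m jog '0 0 -0.2 0 0 0 -1;0 0 -0.4 0 0 0 -1;0 0 -0.4 0 0 0 -1;-0.05 -0.3 -0.3 0 0 0 -1;-0.1 -0.4 0 0 0 0 -1'; python3 - <<'E'
from h import *
s=save('wrist','w6')
E
```

```text
time: 8.9
tool_pos: [494.9, 329.5, 209.7]
tcp_rot: [-180.0, -0.0, 170.0]
ft_force: [-0.0, -0.9, 0.0]
finger_gap: 85.6
grip_force: 0.0
time: 9.52
tool_pos: [498.4, 258.3, 345.4]
tcp_rot: [179.7, 0.4, 170.1]
ft_force: [1.7, 0.4, -0.8]
finger_gap: 85.4
grip_force: 0.0
```

View pics/w6.png

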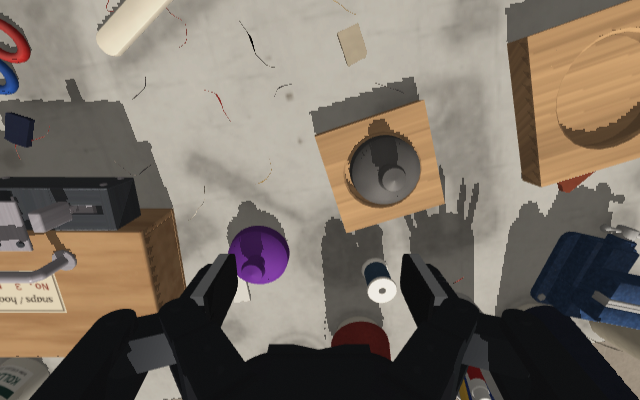

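The weight sits in the well at (385,170), flat and released. Now to the bar.

```bash
python3 -m jog '-0.08 -0.4 0 0 0 0 -1;-0.08 -0.4 0 0 0 0 -1;-0.08 -0.4 0 0 0 0 -1;-0.08 -0.4 0 0 0 0 -1;-0.08 -0.4 0 0 0 0 -1'; python3 -m jog '-0.08 -0.4 0 0 0 0 -1;-0.08 -0.3 0 0 0 0 -1;-0.04 -0.16 0 0 0 0.16667 -1;0 0 0 0 0 0.16667 -1;0 0 0 0 0 0.16667 -1';python3 -m jog '0 0 0 0 0 0.16667 -1;0 0 0 0 0 0.16667 -1;0 0 0 0 0 0.16667 -1;0 0 0 0 0 0.16667 -1;0 0 0 0 0 0.16667 -1';python3 -m jog '0 0 0 0 0 0.16667 -1;0 0 0 0 0 0 -1; 0 0 0 0 0 0 -1'; python3 - <<'E'
from h import *
s=save('wrist','w7')
E
```

```text
time: 10.2
tool_pos: [502.1, 52.8, 341.2]
tcp_rot: [180.0, 0.1, 170.0]
ft_force: [1.0, -0.6, 0.1]
finger_gap: 85.8
grip_force: 0.0
time: 10.82
tool_pos: [507.0, -34.5, 341.1]
tcp_rot: [180.0, 0.1, 139.6]
ft_force: [-0.1, 0.5, 0.3]
finger_gap: 85.5
grip_force: 0.0
time: 11.45
tool_pos: [507.0, -34.1, 341.1]
tcp_rot: [179.9, 0.0, 89.7]
ft_force: [-1.0, 0.0, -0.7]
finger_gap: 85.6
grip_force: 0.0
time: 11.82
tool_pos: [506.9, -34.1, 340.3]
tcp_rot: [180.0, -0.0, 80.2]
ft_force: [0.3, -1.4, 0.1]
finger_gap: 85.1
grip_force: 0.0
```

View pics/w7.png

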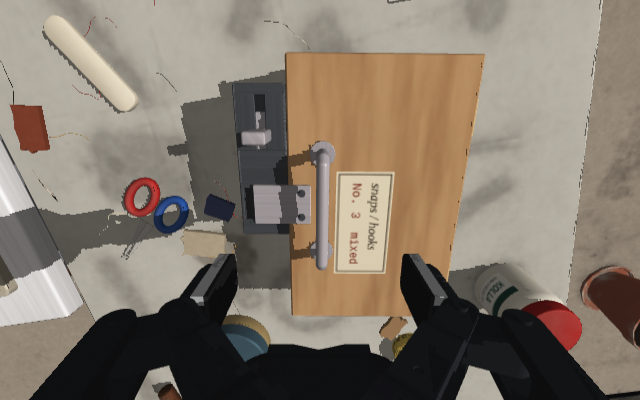

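The bar runs from (324,145) to (322,268), its centre line at u≈322, and the thumb piece is at (256,138). It lies nearly between the fingers.

```bash
python3 - <<'E'
from h import *
s=load('w7')
a=ray(s,324,144,100);b=ray(s,321,269,100);print(a,b,(a+b)/2,ray(s,322.5,207,103))
print('thumb top',ray(s,256,139,100),'proj of bar',proj(s,(507,-35,100)))
E
python3 -m jog '0 0 0.3 0 0 0 -1;0 0 0.3 0 0 0 -1;0 0 0.23 0 0 0 -1;0 0 0 0 0 0 0;0 0 0 0 0 0 0.5'
```

```text
[519.6  19.1 100. ] [500.  -83.1 100. ] [509.8 -32.  100. ] [510.6 -27.7 103. ]
thumb top [471.7  31.  100. ] proj of bar [319.5 215.1]
time: 12.5
tool_pos: [507.3, -34.2, 257.8]
tcp_rot: [179.9, -0.0, 80.1]
ft_force: [0.6, -1.2, 1.0]
finger_gap: 51.6
grip_force: 0.0
```

```bash
python3 -m jog '0 0.025 0.01 0 0 0 1;0 0 0 0 0 0 1;0 0 0 0 0 0 1;0 0 0 0 0 0 1;0 0 0 0 0 0 1' 40;python3 -m jog '0 0 0 0 0 0 1;0 0 0 0 0 0 1'
```

```text
time: 13.12
tool_pos: [509.6, -34.6, 256.7]
tcp_rot: [179.9, 0.0, 80.0]
ft_force: [-2.2, 0.9, 5.8]
finger_gap: 8.6
grip_force: 39.1
time: 13.38
tool_pos: [509.6, -34.6, 256.7]
tcp_rot: [179.9, 0.0, 80.0]
ft_force: [-3.7, 0.2, 5.6]
finger_gap: 8.5
grip_force: 39.1
```

```bash
python3 -m jog '0 0 -0.03 0 0 0 1;0 0 0 0 0 0 1' 60;python3 -m jog '0 0 -0.03 0 0 0 1;0 0 0 0 0 0 1';python3 -m jog '0 0 -0.02 0 0 0 1;0 0 0 0 0 0 1'
```

```text
time: 13.62
tool_pos: [510.0, -34.7, 259.2]
tcp_rot: [179.9, -0.0, 80.0]
ft_force: [4.8, -0.9, -3.4]
finger_gap: 7.9
grip_force: 58.7
time: 13.88
tool_pos: [510.6, -34.8, 262.4]
tcp_rot: [179.7, -0.0, 80.0]
ft_force: [10.4, -1.4, -5.9]
finger_gap: 7.9
grip_force: 58.6
time: 14.12
tool_pos: [511.0, -34.9, 264.5]
tcp_rot: [179.6, -0.0, 80.0]
ft_force: [13.7, -2.2, -7.9]
finger_gap: 7.8
grip_force: 58.5
```

```bash
python3 -m jog '0 0.02 -0.02 0 0 0 1;0 0 0 0 0 0 1';python3 -m jog '0 0.01 -0.03 0 0 0 1;0 0 0 0 0 0 1';
```

```text
time: 14.38
tool_pos: [512.1, -35.1, 265.8]
tcp_rot: [179.9, -0.0, 80.0]
ft_force: [7.9, -1.2, -7.6]
finger_gap: 7.9
grip_force: 58.7
time: 14.62
tool_pos: [513.1, -35.3, 268.8]
tcp_rot: [179.8, -0.0, 80.0]
ft_force: [9.4, -2.1, -8.2]
finger_gap: 7.6
grip_force: 58.7
```

```bash
python3 - <<'E'
from h import *
save('side','s1')
E
python3 -m jog '0 0.0716 -0.0406 0.0333 0 0 1;0 0.0716 -0.0406 0.0333 0 0 1;0 0 0 0 0 0 1';python3 -m jog '0 0.0716 -0.0406 0.0333 0 0 1;0 0.0716 -0.0406 0.0333 0 0 1;0 0 0 0 0 0 1'
python3 - <<'E'
from h import *
s=save('side','s2'); a=load('s1')['img'].astype(np.float32);b=s['img'].astype(np.float32)
# box frame -> side pixels for lid-corner at several angles; test optical flow there
c=np.array([553,-42.]);R=np.array([[.984,.178],[-.178,.984]])
def w(x,y,z): return np.r_[c+R@[x,y],z]
def lid(x,y,zl,th):
    X,Z=x-78,zl-64; t=np.radians(th); return w(78+X*np.cos(t)+Z*np.sin(t),y,64-X*np.sin(t)+Z*np.cos(t))
for th in (0,6,14): print(th,proj(s,lid(-74,122,70,th)),proj(s,lid(0,122,70,th)))
d=np.abs(a-b).max(2); 
u,v=proj(s,lid(0,122,70,6)).astype(int); m=(d>25).astype(np.uint8); ys,xs=np.nonzero(m[v-45:v+30,u-40:u+50]); print(u,v,len(xs),xs.min()+u-40,xs.max()+u-40,ys.min()+v-45,ys.max()+v-45)
# wood/dark profile: rows where lid top-left edge lies, both images
for nm in ('side0','s1','s2'):
    g=load(nm)['img'].astype(int)
    for uu in (u+5,u+15): print(nm,uu,[tuple(g[y,uu]) [0] for y in range(v-30,v+25)])
E
```

```text
time: 15.05
tool_pos: [527.5, -37.8, 276.4]
tcp_rot: [-176.1, -0.0, 80.0]
ft_force: [8.2, -0.8, -7.7]
finger_gap: 7.8
grip_force: 59.2
time: 15.42
tool_pos: [542.2, -40.4, 283.0]
tcp_rot: [-172.1, -0.0, 80.0]
ft_force: [8.0, -1.3, -7.8]
finger_gap: 7.3
grip_force: 59.5
0 [317.7 194.4] [293.6 191.4]
6 [317.2 189.8] [293.2 189. ]
14 [315.7 183.6] [292.2 185.9]
293 189 1074 276 342 144 213
side0 298 [np.int64(129), np.int64(119), np.int64(103), np.int64(91), np.int64(91), np.int64(90), np.int64(90), np.int64(98), np.int64(110), np.int64(131), np.int64(133), np.int64(131), np.int64(130), np.int64(126), np.int64(112), np.int64(98), np.int64(90), np.int64(93), np.int64(102), np.int64(149), np.int64(202), np.int64(214), np.int64(214), np.int64(215), np.int64(215), np.int64(215), np.int64(214), np.int64(212), np.int64(211), np.int64(211), np.int64(209), np.int64(206), np.int64(207), np.int64(191), np.int64(157), np.int64(136), np.int64(137), np.int64(143), np.int64(145), np.int64(144), np.int64(147), np.int64(148), np.int64(148), np.int64(146), np.int64(146), np.int64(148), np.int64(148), np
[... 3585 characters left out ...]
nt64(242), np.int64(242), np.int64(240), np.int64(232), np.int64(223), np.int64(222), np.int64(223), np.int64(224), np.int64(226), np.int64(226), np.int64(227), np.int64(226), np.int64(227), np.int64(225), np.int64(226), np.int64(225), np.int64(224), np.int64(222), np.int64(205), np.int64(161), np.int64(132), np.int64(130), np.int64(131), np.int64(131), np.int64(134), np.int64(133), np.int64(131), np.int64(147), np.int64(167), np.int64(156), np.int64(146), np.int64(148), np.int64(150), np.int64(151), np.int64(151), np.int64(149), np.int64(146), np.int64(145), np.int64(148), np.int64(148), np.int64(150), np.int64(150), np.int64(151), np.int64(159), np.int64(166), np.int64(171), np.int64(179)]
```

The lid's edge rises in the images and the force stays steady at about 8 N. The lid is free, so the latch stays untouched. I'll carry on along the arc.

```bash
python3 -m jog '0 0.0716 -0.0406 0.0333 0 0 1;0 0.0716 -0.0406 0.0333 0 0 1;0 0.0716 -0.0406 0.0333 0 0 1;0 0.0716 -0.0406 0.0333 0 0 1;0 0 0 0 0 0 1';python3 -m jog '0 0.0716 -0.0406 0.0333 0 0 1;0 0.0716 -0.0406 0.0333 0 0 1;0 0.0716 -0.0406 0.0333 0 0 1;0 0.0716 -0.0406 0.0333 0 0 1;0 0 0 0 0 0 1';python3 -m jog '0 0.0716 -0.0406 0.0333 0 0 1;0 0.0716 -0.0406 0.0333 0 0 1;0 0.0716 -0.0406 0.0333 0 0 1;0 0.0716 -0.0406 0.0333 0 0 1;0 0 0 0 0 0 1'
cat > ang.py <<'E'
from h import *
from scipy.spatial.transform import Rotation as Ro
t=sense(); p=np.array(t['tool_pos']); g=p+Ro.from_euler('xyz',t['tcp_rot'],degrees=True).apply([0,0,155])
ax=np.array([.984,-.178]); g0=np.array([509.6,-34.6])  # bar point when shut
X=-124+(g[:2]-g0)@ax; Z=36+g[2]-101.7
print('grasp',g.round(1),'r',np.hypot(X,Z).round(1),'expect',np.hypot(124,36).round(1),'angle',np.degrees(np.arctan2(Z,-X)-np.arctan2(36,124)).round(1), 'qd',np.abs(t['qd']).max().round(2))
E
python3 ang.py
```

```text
time: 16.1
tool_pos: [572.8, -45.8, 292.8]
tcp_rot: [-164.0, -0.0, 80.0]
ft_force: [6.8, -2.6, -8.6]
finger_gap: 7.7
grip_force: 59.8
time: 16.73
tool_pos: [604.3, -51.4, 298.3]
tcp_rot: [-156.0, 0.0, 80.0]
ft_force: [5.3, -1.5, -10.0]
finger_gap: 7.6
grip_force: 59.9
time: 17.35
tool_pos: [636.4, -57.1, 299.7]
tcp_rot: [-148.0, 0.0, 80.0]
ft_force: [3.3, -0.5, -12.4]
finger_gap: 7.8
grip_force: 59.9
grasp [555.4 -42.9 168.3] r 128.5 expect 129.1 angle 36.8 qd 1.25
```

```bash
python3 -m jog '0 0.0716 -0.0406 0.0333 0 0 1;0 0.042 -0.024 0.02 0 0 1;0 0 0 0 0 0 1;0 0 0 0 0 0 1;0 0 0 0 0 0 1';python3 -m jog '0 0 0 0 0 0 1;0 0 0 0 0 0 1;0 0 0 0 0 0 1;0 0 0 0 0 0 1;0 0 0 0 0 0 1';python3 ang.py
python3 - <<'E'
from h import *
s=save('side','s3')
c=np.array([553,-42.]);R=np.array([[.984,.178],[-.178,.984]])
def lid(x,y,zl,th):
    X,Z=x-78,zl-64; t=np.radians(th); return np.r_[c+R@[78+X*np.cos(t)+Z*np.sin(t),y],64-X*np.sin(t)+Z*np.cos(t)]
u=298
g=s['img'][:,u,0].astype(int); print({th:proj(s,lid(-10,122,70,th)).tolist() for th in (35,40,45)}, [int(x) for x in g[150:200]])
E
```

```text
time: 17.98
tool_pos: [649.0, -59.3, 299.4]
tcp_rot: [-144.9, 0.0, 80.0]
ft_force: [6.0, -3.4, -17.3]
finger_gap: 7.6
grip_force: 59.9
time: 18.6
tool_pos: [649.0, -59.4, 299.4]
tcp_rot: [-144.9, 0.0, 80.0]
ft_force: [6.0, -2.9, -16.7]
finger_gap: 7.7
grip_force: 59.9
grasp [561.2 -43.9 172.5] r 128.6 expect 129.1 angle 40.0 qd 0.14
{35: [290.0, 176.7], 40: [288.3, 174.8], 45: [286.4, 173.0]} [192, 170, 182, 217, 233, 232, 235, 242, 241, 232, 228, 231, 232, 234, 234, 235, 236, 235, 227, 205, 158, 121, 88, 72, 70, 69, 75, 78, 86, 100, 109, 120, 127, 128, 131, 131, 130, 131, 131, 132, 133, 137, 153, 175, 168, 153, 145, 147, 145, 150]
```

```bash
python3 -c "
from bench import *
print(hand_in())"
```

```text
the job is handed in; nothing more can be done
None
```

I set the weight flat in the smaller rest's well and let go; the gentle test lift showed the lid was not caught, so I left the latch alone, and the job is handed in with the arm holding the lid still by its bar at about 40° open.

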